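Set and lock the portion stop of the cake-bar cutter

ROBOT

A 6-joint arm with a two-finger parallel gripper is mounted at the origin on the work surface. World frame = base frame: x ahead of the robot, y to its left, z up, the work surface at z = 0. Lengths are in mm, angles in degrees, forces in N, time in s.
With the tool pointing down it reaches from about 300 to 850 mm from the base axis. Payload 4.2 kg.
Tool frame: the origin (TCP) lies midway between the tips of the shut fingers; the grasp point (between the pads) lies 19 mm behind it; z points along the fingers, y is the line along which they close (so a half turn about z gives the same grasp; the last joint's range is limited). The gripper opens to 91 mm and grips with 3 to 60 N. Pads are 32 mm wide; open, the fingers measure 118 mm over their backs; the gripper's body (76 mm by 178 mm) begins 60 mm behind the grasp point.
Start: joints at [62.223, 18.312, 89.639, -0, 72.044, -1.146], TCP at [257.745, 514.014, 213.976] pointing down, gripper open.
Joint ranges: [-177.97, 177.97], [-48.28, 115.42], [12.27, 149.76], [-77.06, 257.06], [2.81, 150.46], [-146.56, 146.56]. Speed limits (degrees/s): [147.25, 147.25, 180, 180, 180, 180].

INTERFACE

Orientations are given as [roll, pitch, yaw] about the fixed x, y, z axes, in that order (R = Rz(yaw) Ry(pitch) Rx(roll)).
In Python, from workcell import env gives the robot as it stands.
- The arm moves only by the tool send_rows, never from a script. Its argument "steps" is a list that holds one entry, the list of rows, each a list of 5 numbers: the shift along the tool's x, y, z scaled (see below), then the turn about the tool's z scaled (see below), then the opening, from 0 (shut) to 1 (fully open). In form: [[[dx, dy, dz, yaw, fingers], ...]]. A call has 1 to 5 rows; each row shifts and turns the commanded pose from where the row before left it, along the tool's axes as they then stand; what a row does not reach is not made up. The controller multiplies each number of a shift by 0.04 m and each number of a turn by 0.12 rad. A row lasts 1/12 s, in which the tool goes at most 41.7 mm and 7.16 degrees, less where a joint would pass 70% of its speed; a pose out of reach is approached as far as the arm can. A call with a number of a shift or a turn outside -1 to 1 is refused whole. A call with a gripper value outside its range is refused whole. The fingers move at their own pace and stop on an object; "squeeze" is the grip in N (left out, the last holds). Time passes only in rows, so rows that do not move let the fingers close. It gives the time, the measured TCP pose, the force, the opening and the grip force at its end, in the units of the state.
- env.state(): the state, without advancing time (a new reading comes with each control period).
- env.grab_frame(name): name is "side" or "top"; returns a dict with "pixels" (420x560x3 uint8, red, green, blue), "depth" (420x560 float32, mm along the optical axis (not along the pixel's ray), 0 where there is no reading), "intrinsics" (3x3 intrinsics, pixels), "cam_to_world" (4x4, takes a point from camera to world coordinates). Camera axes: x right, y down, z forward; pixel columns grow to the right and rows downward; lengths in mm; the calibration is good to about 2 mm. A picture is of the moment at which its call begins.
- env.job_done(): hands the job in; it is judged then, once.
The state is a dict: "time_s": time; "qpos": joint angles; "qvel": joint speeds; "effort": joint torques, N m; "ee_pos": TCP position; "ee_rot": TCP orientation; "force": force on the tool from outside, world axes, zero at the start; "torque": the same for the moment, N m; "gripper_width": finger opening in mm; "gripper_force": force on a finger pad.
Only numpy, scipy, OpenCV 4.12 (cv2) and the standard library are available. Lean on these libraries where they do the work, as an engineer would, in place of code of your own. Each camera call takes 0.05 s, during which the arm holds its last target. There are 200 camera calls.

TASK

Set the cake-bar cutter for the next batch: with the black knob on its sloping console, turn the screw until the black pointer of the portion stop stands in line with the red mark on the scale, and let go of the knob. Then lock the setting by swinging the green-tipped lever all the way over, away from the robot side. Move the stop only by its knob, and leave the cakes and everything else on the counter where they are.

Things in the scene. Friction and masses are not known exactly. Their poses are not given: they have to be found in the camera images.
- slicer: cake-bar cutter, fixed. Origin on the counter; +x leads from console to cutting bed, +y left seen from the robot, z up. Base x -90..150, y +-210, 12 mm thick. White console: face 110 long, 130 wide (y), centre (-50, 0, 75) mm, sloping 35 deg, facing up and to -x. White scale beam behind: x 30..70, y +-85, top z 85. Steel bed: x 89..145, top z 30
- knob: black round knob on the console face, 40 mm across, grip part 3 to 33 mm above the face; origin on its axis at the face; z is its axis, leaning 35 deg from vertical towards the slicer's -x; x is marked by a white line on top. Turns about 4 rad either side of mid travel; friction holds it where it is left
- knob_grip (a point): point on the knob's axis 24 mm above the console face, a good height for the finger pads; z is the knob's axis
- guard_mid (a point): middle of the fixed steel guard bar over the console, 12 mm thick, along the slicer's y at own x -35, z 200 mm, from y -80 to +80 and then bent down and back to the base at x 0: a tool straight above the knob would strike it; come to the knob along its leaning axis
- fence: portion stop: aluminium carriage behind the scale beam (34 mm wide, to z 95) with a steel plate over the bed and a black pointer on the beam. At mid travel its origin is the slicer's. The knob slides it along the slicer's y, 50 mm at most either way: counter-clockwise seen from the knob's front = to +y, by some 10 to 15 mm/rad (the gearing is not known more closely)
- pointer_tip (a point): tip of the black pointer (a bar 6 mm wide, 4 mm high), 89.5 mm above the slicer's base; x, y and z as the slicer's
- red_mark_tip (a point): end nearest the pointer of the red mark, a tab with a 6 mm wide tongue along the slicer's x, on the near half of the scale beam, left or right of mid travel; axes as the slicer's. In line = pointer tip and this point have the same y in the slicer's frame; they then face each other 2.5 mm apart
- blue_mark_tip (a point): the same point of the blue mark, a like tab for another product, on the other side of mid travel; not to be used
- lock (a joint): angle of the lock lever: 0 = leaning 0.5 rad towards the slicer's -x (unlocked), 1.0 = leaning 0.5 rad to +x (locked). It stays where it is left
- lock_tip (a point): centre of the green ball, 26 mm across, at the end of the lock lever; the lever is 70 mm long and pivots about the slicer's y at own (-35, -155, 34) mm
- cake_bar: chocolate cake bar 36 x 85 x 32 mm lying along y on the cutting bed; origin at the centre of its underside; leave alone
- lemon_tart: yellow tartlet 82 mm across, 30 mm high, on the counter to the left of the cutter; origin under its centre; leave alone
- berry_tart: dark berry tartlet, like size; leave alone
- choc_eclair: eclair with dark glaze, 130 x 42 x 37 mm; origin under its centre; leave alone
- white_eclair: eclair with white glaze, like size; leave alone
- nut_bowl: white bowl 100 mm across, 50 mm high; leave alone
- palette: spatula with dark handle, 280 mm long; leave alone
- sprinkles: pink jar 60 mm across, 90 mm high; leave alone

How it is judged:
By the outcome, as a careful person would: the job done as asked, in the order asked, and still so for the second after the job is handed in, with the robot touching nothing.
It also fails if it takes over 64 s, if anything falls off the work surface, if the arm or the gripper's body presses on something with over 40 N, if the wrist force passes 120 N, or if a joint passes its speed limit or range.

## Working session

There is one attempt and no reset: what is moved stays moved. The work goes in short steps, Python scripts to look and compute and a tool call to move; the robot and the scene stay as the last step left them, time stands still between calls to the robot, and variables do not carry over. Pictures are saved under pics/ and viewed, at most 10 in all, crops included, and the job is handed in when it is done.

Besides the shell and the picture viewer there is one more tool, called in YAML: its name, and indented under it one key for each argument. send_rows: Moves the arm, as the interface text tells. Shifts and turns lie within -1 to 1; 1 stands for 0.04 m of shift or 0.12 rad of turn. Its arguments: {"type":"object","properties":{"steps":{"type":"array"},"squeeze":{"type":"number"}},"required":["steps"]}

```bash
ls; mkdir -p pics; python3 - <<'E'
from workcell import env
import cv2,numpy as np
for n in("top","side"):
    f=env.grab_frame(n); cv2.imwrite(f"pics/{n}0.png",f["pixels"][:,:,::-1]); np.savez(f"{n}0.npz",**f)
    print(n,f["intrinsics"].round(1).tolist(),f["cam_to_world"].round(3).tolist())
print(env.state())
E
```

```text
pics
top [[525.2, 0.0, 277.3], [0.0, 525.2, 210.3], [0.0, 0.0, 1.0]] [[0.018, -0.995, 0.095, 357.17], [-1.0, -0.018, -0.005, 5.375], [0.007, -0.095, -0.995, 1718.711], [0.0, 0.0, 0.0, 1.0]]
side [[415.6, 0.0, 274.0], [0.0, 415.6, 208.2], [0.0, 0.0, 1.0]] [[-0.99, -0.067, 0.126, 332.95], [-0.141, 0.59, -0.795, 1125.543], [-0.021, -0.804, -0.594, 1019.64], [0.0, 0.0, 0.0, 1.0]]
{'time_s': 0.1, 'qpos': array([ 6.22222637e+01,  1.83472262e+01,  8.96987114e+01,  3.53136549e-04,
        7.20420258e+01, -1.14614934e+00]), 'qvel': array([ 0.02139207, -0.04169525, -0.12637478, -0.12727751, -0.01948572,
        0.0188494 ]), 'effort': array([ 1.49667481e-03, -4.13331950e+01, -2.32510614e+01,  7.28316559e-02,
        4.21105733e-02, -6.62483103e-05]), 'ee_pos': array([257.54143159, 513.61126879, 213.21664924]), 'ee_rot': array([-1.79912061e+02, -2.09520832e-03,  1.53368302e+02]), 'force': array([-0.51337123, -0.02690026,  0.06232338]), 'torque': array([ 0.02692061,  0.01614115, -0.02887476]), 'gripper_force': 0.0, 'gripper_width': 91.08448862444905}
```

View pics/top0.png

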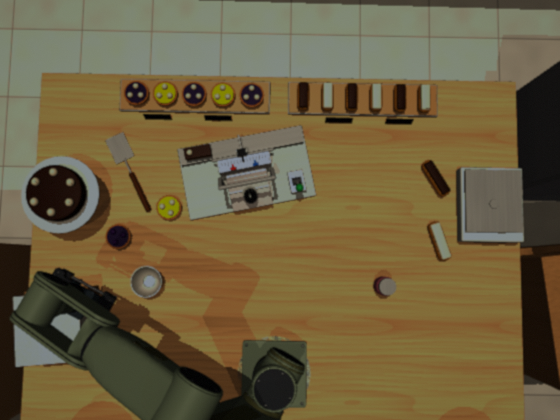

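View pics/side0.png

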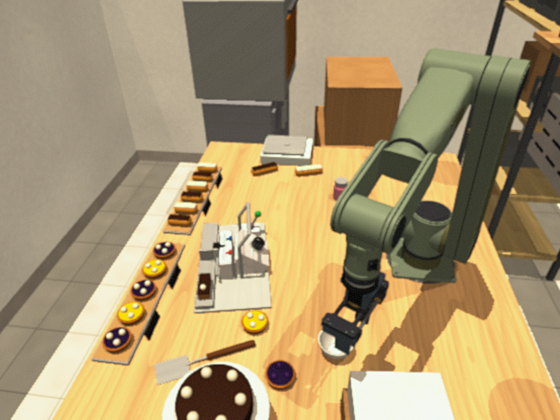

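The top view shows the cutter yawed about 10°: console near (250,195), lever near (298,185), marks near (235–255,165). The side view shows the guard, and the green ball at (258,213). I'll zoom in.

```bash
python3 - <<'E'
import cv2,numpy as np
t=np.load("top0.npz")["pixels"][:,:,::-1]; s=np.load("side0.npz")["pixels"][:,:,::-1]
a=cv2.resize(t[115:230,170:325],None,fx=5,fy=5,interpolation=cv2.INTER_CUBIC)
b=cv2.resize(s[195:315,185:285],None,fx=5,fy=5,interpolation=cv2.INTER_CUBIC)
cv2.imwrite("pics/tc.png",np.clip(a*1.5,0,255));cv2.imwrite("pics/sc.png",b)
E
```

```text
[ WARN:0@0.090] global loadsave.cpp:1063 imwrite_ Unsupported depth image for selected encoder is fallbacked to CV_8U.
```

View pics/tc.png

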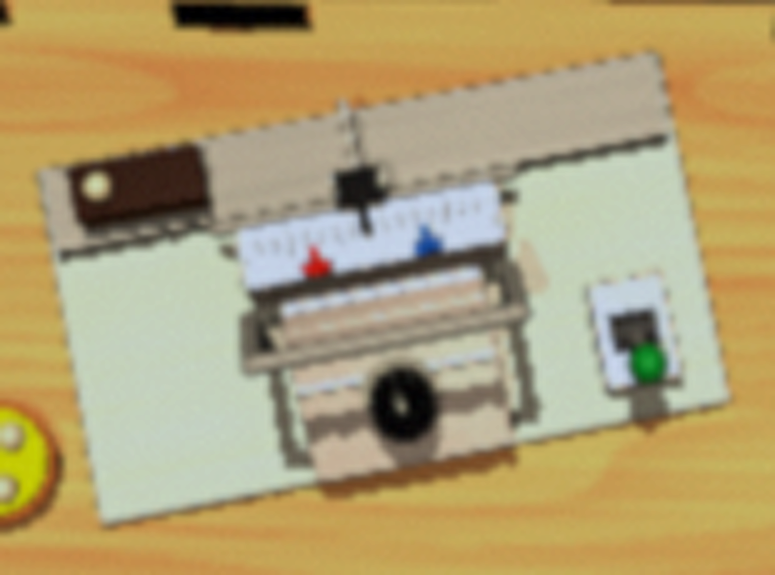

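View pics/sc.png

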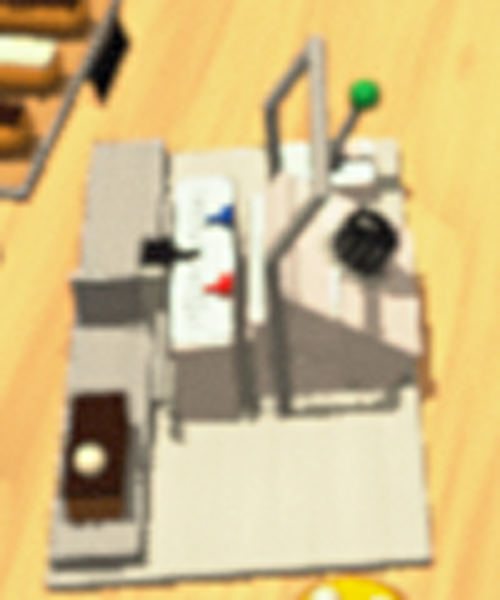

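The crops show the red mark's tip at about (313,248) and the blue one's at (427,228). The pointer tip is at (366,230) between them, and the knob centre is at (403,403). In the top crop the base's near corners are at (103,525) and (728,400). Next I'll work out the cutter pose from these.

```bash
cat > h.py <<'E'
import cv2,numpy as np
def ray(f,u,v,z):
    M=f["cam_to_world"];d=M[:3,:3]@np.linalg.solve(f["intrinsics"],[u,v,1.]);o=M[:3,3]
    return o+d*(z-o[2])/d[2]
def proj(f,P):
    c=np.linalg.inv(f["cam_to_world"])@np.append(P,1);q=f["intrinsics"]@c[:3];return q[:2]/q[2]
def cr(a,b): return 170+(a+.5)/5-.5,115+(b+.5)/5-.5
E
python3 - <<'E'
from h import *
f=dict(np.load("top0.npz"));s=dict(np.load("side0.npz"))
L=ray(f,*cr(103,525),12);R=ray(f,*cr(728,400),12)
print(L,R,np.linalg.norm(L-R))
FL=ray(f,*cr(38,172),30);FR=ray(f,*cr(658,52),30); print(FL,FR,np.linalg.norm(FL-FR))
ey=(L-R+FL-FR);ey/=np.linalg.norm(ey);yaw=np.arctan2(-ey[0],ey[1]);ex=np.array([np.cos(yaw),np.sin(yaw),0]);ey=np.array([-ex[1],ex[0],0])
# bed far edge x=145
print("yaw",np.degrees(yaw), (FL-L)@ex,(FR-R)@ex,"y:",(FL-L)@ey,(FR-R)@ey)
O=(L+R)/2+90*ex;O2=(FL+FR)/2-145*ex;print(O,O2)
S=np.eye(4);O=(O+O2)/2;S[:3,0]=ex;S[:3,1]=ey;S[:2,3]=O[:2];np.save("S.npy",S)
W=lambda x,y,z:(S@[x,y,z,1])[:3]
def inv(P): return (np.linalg.inv(S)@np.append(P,1))[:3]
for n,c,z in(("knobtop",(403,403),102),("ball",(648,360),95.4),("ptr",(366,230),91),("red",(313,248),89.5),("blue",(427,228),89.5),("beamL",(238,232),85),("beamR",(500,182),85)):
    print(n,inv(ray(f,*cr(*c),z)).round(1))
for n,P in (("knobtop",(-68.9,0,102)),("ball",(-68.6,-155,95.4))):
    print(n,W(*P).round(1),proj(f,W(*P)).round(1),proj(s,W(*P)).round(1))
# green ball centroid in both views
for g in(f,s):
    h=cv2.cvtColor(g["pixels"],cv2.COLOR_RGB2HSV);m=cv2.inRange(h,(50,130,40),(80,255,255));m[:170]=0
    n,_,st,c=cv2.connectedComponentsWithStats(m);print(st[1:].tolist(),c[1:].round(1).tolist())
E
```

```text
[484.38433754 279.91109631  12.        ] [ 573.99748465 -126.19855448   12.        ] 415.8792668543792
[713.10411755 327.14088137  30.        ] [800.92694926 -76.30686967  30.        ] 412.8957950752331
yaw 12.362407332130559 233.5280810154497 232.3491757552809 y: -2.8329741554467702 0.15050064214035075
[617.10407743  96.12477329  12.        ] [615.3776543   94.37330758  30.        ]
knobtop [-60.7   0.  102. ]
ball [ -63.3 -154.9   95.4]
ptr [52.7  2.  91. ]
red [48.2 36.9 89.5]
blue [ 46.7 -35.8  89.5]
beamL [68.3 81.5 85. ]
beamR [ 67.5 -86.7  85. ]
knobtop [548.9  80.5 102. ] [250.7 197.8] [260.2 239.9]
ball [582.4 -70.8  95.4] [299.6 188.3] [258.3 213.8]
[[296, 184, 7, 7, 38]] [[299.1, 187.0]]
[[255, 211, 5, 5, 19]] [[257.4, 213.2]]
```

send_rows:
  steps:
    - [[0,0,0,-0.95,0],[0,0,0,-0.95,0],[0,0,0,-0.95,0],[0,0,0,-0.95,0],[0,0,0,-0.95,0]]
  squeeze: 20

```text
time_s: 0.52
ee_pos: [257.6, 513.7, 213.4]
ee_rot: [-179.9, -0.0, -173.7]
force: [-0.0, -1.2, -0.4]
gripper_width: 61.0
gripper_force: 0.0
```

send_rows:
  steps:
    - [[0,0,0,-0.92,0],[0,0,0,0,0],[0,0,0,0,0]]

```text
time_s: 0.77
ee_pos: [257.6, 513.8, 213.6]
ee_rot: [-180.0, -0.0, -167.8]
force: [0.5, -0.8, -0.7]
gripper_width: 40.5
gripper_force: 0.0
```

```bash
cat >> h.py <<'E'
S=np.load("S.npy")
def tcp(env):
    s=env.state();p=(np.linalg.inv(S)@np.append(s["ee_pos"],1))[:3];F=S[:3,:3].T@s["force"]
    print("t",round(s["time_s"],2),"slicer",p.round(1),"F",F.round(1),"rot",s["ee_rot"].round(1),"w",round(s["gripper_width"],1),"q",s["qpos"].round(0));return p
E
python3 -c "
from h import *
from workcell import env
p=tcp(env);print((np.array([-160,14,214])-p)*[-1,1,-1]/40)"
```

```text
t 0.77 slicer [-260.7  485.6  213.6] F [ 0.3 -0.9 -0.7] rot [-180.    -0.  -167.8] w 40.5 q [ 62.  18.  90.   0.  72. -40.]
[-2.51686599e+00 -1.17907490e+01 -9.78436333e-03]
```

send_rows:
  steps:
    - [[-0.2,-0.95,0,0,0],[-0.2,-0.95,0,0,0],[-0.2,-0.95,0,0,0],[-0.2,-0.95,0,0,0],[-0.2,-0.95,0,0,0]]

```text
time_s: 1.18
ee_pos: [337.7, 335.3, 213.9]
ee_rot: [-180.0, 0.0, -167.8]
force: [1.6, 0.3, 0.4]
gripper_width: 7.4
gripper_force: 0.0
```

send_rows:
  steps:
    - [[-0.2,-0.95,0,0,0],[-0.2,-0.95,0,0,0],[-0.2,-0.95,0,0,0],[-0.2,-0.95,0,0,0],[-0.2,-0.95,0,0,0]]

```text
time_s: 1.6
ee_pos: [417.5, 158.1, 214.1]
ee_rot: [180.0, 0.0, -167.8]
force: [0.8, -0.1, 0.3]
gripper_width: 0.2
gripper_force: 0.0
```

send_rows:
  steps:
    - [[-0.2,-0.95,0,0,0],[-0.2,-0.95,0,0,0],[0,0,0,0,0],[0,0,0,0,0]]

```text
time_s: 1.93
ee_pos: [449.5, 87.5, 213.8]
ee_rot: [180.0, -0.0, -168.0]
force: [-0.2, 0.5, 0.4]
gripper_width: 0.4
gripper_force: 0.0
```

```bash
python3 -c "
from h import *
from workcell import env
p=tcp(env);print((np.array([-130,10,73])-p)*[-1,1,-1]/40)
f=env.grab_frame('top');a=f['pixels'][115:275,170:325,::-1]
g=env.grab_frame('side')['pixels'][160:320,185:340,::-1]
cv2.imwrite('pics/two.png',cv2.resize(np.hstack([a,g]),None,fx=2.5,fy=2.5,interpolation=cv2.INTER_CUBIC))"
```

```text
t 1.93 slicer [-164.5   28.2  213.8] F [-0.1  0.5  0.4] rot [ 180.   -0. -168.] w 0.4 q [ 10.   8. 104.   0.  68. -92.]
[-0.8625273  -0.45389172  3.52027401]
```

View pics/two.png

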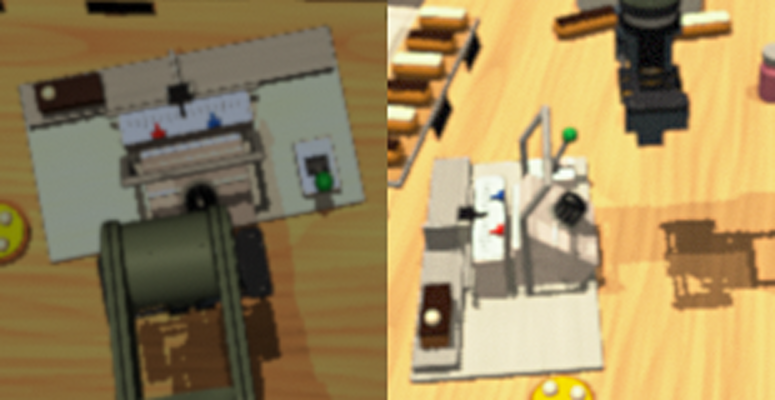

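The left half (top view) shows the arm hanging just robot-side of the console, with the marks still visible around (160–215,125). The right half (side view) shows the shut fingers clear of the knob. Now I'll lower and approach the lower rim of the knob.

send_rows:
  steps:
    - [[0,-0.23,0.9,0,0],[0,-0.22,0.9,0,0],[0,0,0.9,0,0],[0,0,0.85,0,0],[0,0,0,0,0]]

```text
time_s: 2.45
ee_pos: [447.6, 72.4, 66.9]
ee_rot: [179.9, -0.7, -167.6]
force: [-1.1, -1.1, 0.2]
gripper_width: 0.5
gripper_force: 0.0
```

send_rows:
  steps:
    - [[-0.7,0,0,0,0],[-0.6,0,0,0,0],[0,0,0,0,0],[0,0,0,0,0]]

```text
time_s: 2.78
ee_pos: [505.2, 84.2, 73.5]
ee_rot: [180.0, 0.1, -167.6]
force: [-0.4, -0.3, -0.2]
gripper_width: 0.6
gripper_force: 0.0
```

```bash
python3 -c "
from h import *
from workcell import env
p=tcp(env)
g=env.grab_frame('side')['pixels'][180:300,200:320,::-1]
t=env.grab_frame('top')['pixels'][115:235,185:305,::-1]
cv2.imwrite('pics/c2.png',cv2.resize(np.hstack([t,g]),None,fx=3.3,fy=3.3,interpolation=cv2.INTER_CUBIC))"
```

```text
t 2.78 slicer [-110.8   13.    73.5] F [-0.5 -0.2 -0.2] rot [ 1.800e+02  1.000e-01 -1.676e+02] w 0.6 q [  8.  20. 109.   0.  50. -94.]
```

View pics/c2.png

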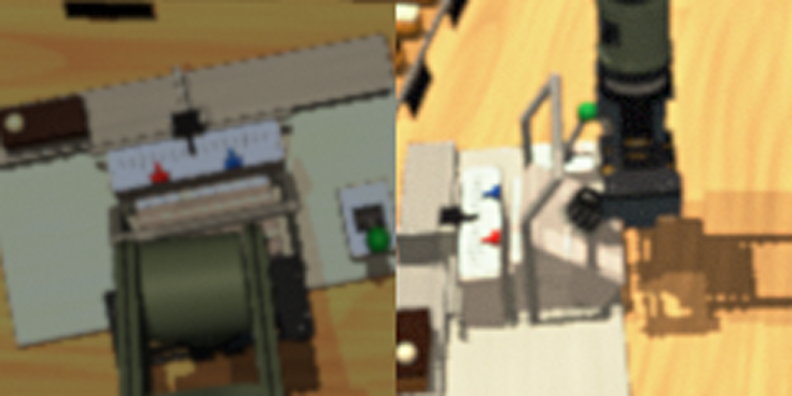

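The side half shows the fingers facing the knob's lower rim, with the knob at (585,208). In the top half the pointer and both marks stay visible. I'll press lightly and add a pointer/mark gauge.

send_rows:
  steps:
    - [[-0.12,0,0,0,0],[-0.12,0,0,0,0],[0,0,0,0,0]]

```text
time_s: 3.13
ee_pos: [514.0, 85.0, 72.5]
ee_rot: [-180.0, 0.1, -167.6]
force: [-0.1, -0.3, 0.7]
gripper_width: 0.7
gripper_force: 0.0
```

send_rows:
  steps:
    - [[-0.05,0,0,0,0],[0,0,0,0,0]]

```text
time_s: 3.3
ee_pos: [514.9, 85.1, 72.0]
ee_rot: [180.0, -0.0, -167.7]
force: [-1.7, -0.1, -0.1]
gripper_width: 0.2
gripper_force: 0.3
```

```bash
cat >> h.py <<'E'
def gauge(env,n=3):
    fs=[env.grab_frame("top") for _ in range(n)];f=fs[0];img=np.mean([g["pixels"] for g in fs],0).astype(np.float32)
    ys=np.arange(-70,70.1,.5)
    def strip(xs,z):
        q=np.array([[proj(f,(S@[x,y,z,1])[:3]) for y in ys] for x in xs],np.float32)
        return cv2.remap(img,q[...,0],q[...,1],cv2.INTER_CUBIC).mean(0)
    def cen(w):
        k=np.argmax(w);a=slice(max(k-20,0),k+21);v=np.clip(w[a]-.3*w[k],0,None);return (v@ys[a])/v.sum(),w[k]
    P=strip(np.arange(55,62,1),91.5);M=strip(np.arange(34,49,1),89)
    p=cen(np.clip(P.max()*.8-P.mean(1),0,None));r=cen(np.clip(M[:,0]-M[:,1:].max(1),0,None));b=cen(np.clip(M[:,2]-M[:,0]-15,0,None))
    print("pointer %.1f (%.0f) red %.1f (%.0f) blue %.1f (%.0f) red-ptr %.2f"%(*p,*r,*b,r[0]-p[0]))
E
cat > g.py <<'E'
from h import *
from workcell import env
tcp(env);gauge(env)
E
python3 g.py
```

```text
t 3.3 slicer [-101.2   11.8   72. ] F [-1.7  0.3 -0.1] rot [ 180.    -0.  -167.7] w 0.2 q [  8.  21. 108.   0.  51. -94.]
pointer 2.0 (76) red 37.0 (88) blue -33.5 (55) red-ptr 35.01
```

send_rows:
  steps:
    - [[-0.05,0,0,0,0],[0,0,0,0,0]]

```text
time_s: 3.62
ee_pos: [515.5, 85.3, 71.7]
ee_rot: [180.0, -0.2, -167.7]
force: [-4.1, 0.0, 2.3]
gripper_width: 0.3
gripper_force: 2.3
```

send_rows:
  steps:
    - [[-0.05,0,0,0,0],[0,0,0,0,0]]

```text
time_s: 3.78
ee_pos: [515.8, 85.4, 71.5]
ee_rot: [180.0, -0.4, -167.7]
force: [-7.9, -2.0, 5.9]
gripper_width: 0.6
gripper_force: 4.2
```

send_rows:
  steps:
    - [[0,-0.1,0,0,0],[0,0,0,0,0]]

```text
time_s: 3.95
ee_pos: [516.1, 82.1, 71.0]
ee_rot: [179.9, -0.4, -167.7]
force: [-8.2, 1.1, 1.6]
gripper_width: 0.4
gripper_force: 3.7
```

```bash
python3 g.py
```

```text
t 3.95 slicer [-100.6    8.6   71. ] F [-7.8  2.8  1.6] rot [ 179.9   -0.4 -167.7] w 0.4 q [  8.  22. 108.   0.  51. -95.]
pointer 2.0 (76) red 37.0 (88) blue -33.5 (55) red-ptr 34.99
```

send_rows:
  steps:
    - [[-0.08,0,0,0,0],[-0.07,0,0,0,0],[0,0,0,0,0]]

```text
time_s: 4.35
ee_pos: [516.7, 82.4, 70.6]
ee_rot: [179.9, -1.2, -167.7]
force: [-19.0, -1.3, 11.7]
gripper_width: 0.8
gripper_force: 9.6
```

send_rows:
  steps:
    - [[0,-0.1,0,0,0],[0,-0.05,0,0,0],[0,0,0,0,0]]

```text
time_s: 4.6
ee_pos: [518.1, 77.2, 70.1]
ee_rot: [179.8, -1.1, -167.7]
force: [-16.6, 0.8, 6.3]
gripper_width: 0.4
gripper_force: 8.7
```

```bash
python3 g.py
```

```text
t 4.6 slicer [-99.8   3.4  70.1] F [-16.    4.3   6.3] rot [ 179.8   -1.1 -167.7] w 0.4 q [  7.  22. 107.   0.  52. -95.]
pointer 4.3 (78) red 37.0 (88) blue -33.5 (55) red-ptr 32.66
```

It works: the knob turns the right way. I'll carry on dragging.

send_rows:
  steps:
    - [[-0.05,-0.1,0,0,0],[0,-0.1,0,0,0],[0,-0.1,0,0,0],[0,0,0,0,0]]

```text
time_s: 5.08
ee_pos: [520.8, 65.4, 69.2]
ee_rot: [179.8, -1.3, -167.6]
force: [-19.2, -1.0, 5.1]
gripper_width: 0.1
gripper_force: 9.5
```

```bash
python3 g.py
```

```text
t 5.08 slicer [-99.6  -8.7  69.2] F [-19.    3.1   5.1] rot [ 179.8   -1.3 -167.6] w 0.1 q [  6.  22. 107.   0.  52. -97.]
pointer 10.8 (76) red 37.0 (88) blue -33.5 (55) red-ptr 26.11
```

send_rows:
  steps:
    - [[0,-0.1,0,0,0],[0,0,0,0,0],[0.45,0,-0.05,0,0],[0,0.6,0,0,0],[0,0,0,0,0]]

```text
time_s: 5.65
ee_pos: [509.1, 83.7, 74.0]
ee_rot: [179.9, 0.1, -167.6]
force: [-0.9, 0.8, 1.6]
gripper_width: 0.4
gripper_force: 0.0
```

send_rows:
  steps:
    - [[-0.2,0,0,0,0],[-0.15,0,0,0,0],[-0.1,0,0,0,0],[0,0,0,0,0]]

```text
time_s: 5.98
ee_pos: [516.7, 84.2, 72.3]
ee_rot: [179.9, -1.5, -167.7]
force: [-22.1, -1.9, 9.9]
gripper_width: 0.2
gripper_force: 11.3
```

```bash
python3 g.py
```

```text
t 5.98 slicer [-99.6  10.5  72.3] F [-22.    2.9   9.9] rot [ 179.9   -1.5 -167.7] w 0.2 q [  8.  22. 107.   0.  53. -94.]
pointer 12.6 (73) red 37.0 (88) blue -33.5 (55) red-ptr 24.39
```

Second stroke of about 24 mm, then reset and a third.

send_rows:
  steps:
    - [[0,-0.1,0,0,0],[0,-0.1,0,0,0],[0,-0.1,0,0,0],[0,-0.1,0,0,0],[0,-0.1,0,0,0]]

```text
time_s: 6.55
ee_pos: [520.5, 66.1, 70.6]
ee_rot: [179.7, -1.5, -167.6]
force: [-19.2, 0.7, 4.5]
gripper_width: 0.3
gripper_force: 9.2
```

send_rows:
  steps:
    - [[0,-0.06,0,0,0],[0,0,0,0,0],[0.45,0,-0.05,0,0],[0,0.6,0,0,0],[0,0,0,0,0]]

```text
time_s: 6.97
ee_pos: [509.8, 84.9, 76.0]
ee_rot: [179.9, 0.1, -167.6]
force: [0.1, -0.4, -0.5]
gripper_width: 0.3
gripper_force: 0.0
```

send_rows:
  steps:
    - [[-0.2,0,0,0,0],[-0.15,0,0,0,0],[-0.1,0,0,0,0],[0,0,0,0,0]]

```text
time_s: 7.3
ee_pos: [516.7, 85.5, 74.2]
ee_rot: [179.9, -1.5, -167.7]
force: [-22.0, -1.5, 8.3]
gripper_width: 0.6
gripper_force: 11.2
```

```bash
python3 g.py
```

```text
t 7.3 slicer [-99.3  11.8  74.2] F [-21.8   3.3   8.3] rot [ 179.9   -1.5 -167.7] w 0.6 q [  8.  22. 106.   0.  53. -94.]
pointer 24.6 (79) red 37.0 (88) blue -33.5 (55) red-ptr 12.42
```

send_rows:
  steps:
    - [[0,-0.1,0,0,0],[0,-0.1,0,0,0],[0,-0.1,0,0,0],[0,-0.1,0,0,0],[0,-0.1,0,0,0]]

```text
time_s: 7.87
ee_pos: [520.0, 67.8, 72.2]
ee_rot: [179.6, -1.5, -167.7]
force: [-21.1, 4.5, 3.2]
gripper_width: 0.8
gripper_force: 9.5
```

send_rows:
  steps:
    - [[0,0,0,0,0]]

```text
time_s: 7.95
ee_pos: [520.7, 66.2, 72.6]
ee_rot: [179.8, -1.5, -167.6]
force: [-19.8, -0.8, 3.5]
gripper_width: 0.5
gripper_force: 10.1
```

```bash
python3 g.py
```

```text
t 7.95 slicer [-99.5  -7.9  72.6] F [-19.5   3.5   3.5] rot [ 179.8   -1.5 -167.6] w 0.5 q [  6.  22. 106.   0.  53. -96.]
pointer 35.3 (85) red 36.9 (89) blue -33.5 (55) red-ptr 1.60
```

send_rows:
  steps:
    - [[0,-0.07,0,0,0],[0,0,0,0,0],[0.3,0,0,0,0],[0.6,0,0,0,0],[0.6,0,0,0,0]]

```text
time_s: 8.52
ee_pos: [475.2, 51.5, 75.9]
ee_rot: [-180.0, 0.1, -167.6]
force: [0.1, 0.4, 0.0]
gripper_width: 0.7
gripper_force: 0.0
```

```bash
python3 g.py; python3 - <<'E'
from h import *
from workcell import env
t=env.grab_frame('top');s=env.grab_frame('side')
np.savez('top1.npz',**t);np.savez('side1.npz',**s)
out=[]
for f in(t,s):   # rectified to slicer plane z=90: x 25..95 , y -60..60, 0.25 px
    k=4;c=[(95,70),(95,0),(25,0),(25,70)]
    src=np.float32([proj(f,(S@[x,y,90,1])[:3]) for x,y in c]);dst=np.float32([(0,0),(560,0),(560,560),(0,560)])
    out.append(cv2.warpPerspective(f['pixels'][:,:,::-1],cv2.getPerspectiveTransform(src,dst),(560,560),flags=cv2.INTER_CUBIC))
cv2.imwrite('pics/rect.png',cv2.resize(np.hstack(out),(800,400)))
E
```

```text
t 8.52 slicer [-147.1  -12.5   75.9] F [0.2 0.4 0. ] rot [-1.800e+02  1.000e-01 -1.676e+02] w 0.7 q [  5.  18. 113.  -0.  49. -98.]
pointer 36.6 (79) red 36.9 (88) blue -33.5 (54) red-ptr 0.31
```

View pics/rect.png

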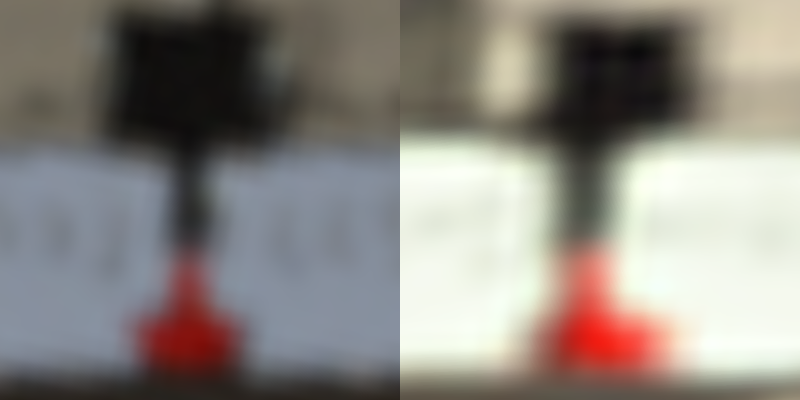

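The rectified top view (left) has the pointer at column ~190 and the red tongue at ~188, so they agree within about 0.4 mm. The side view (right) also shows them in line. Next is the lever: move right and turn the tool 90° so its body stays clear of the guard leg.

send_rows:
  steps:
    - [[0,-0.9,-0.05,0,0],[0,-0.9,-0.05,0,0],[0,-0.9,-0.05,0,0],[0,-0.9,-0.05,0,0],[0,0,0,0.9,0]]

```text
time_s: 9.18
ee_pos: [508.5, -94.4, 84.8]
ee_rot: [-179.8, 0.3, -174.1]
force: [0.4, 0.5, 0.2]
gripper_width: 0.6
gripper_force: 0.0
```

send_rows:
  steps:
    - [[0,0,0,0.9,0],[0,0,0,0.9,0],[0,0,0,0.9,0],[0,0,0,0.9,0],[0,0,0,0.9,0]]

```text
time_s: 9.6
ee_pos: [506.1, -89.2, 84.0]
ee_rot: [180.0, 0.1, 154.9]
force: [1.2, -0.4, 0.7]
gripper_width: 0.2
gripper_force: 0.0
```

send_rows:
  steps:
    - [[0,0,0,0.9,0],[0,0,0,0.9,0],[0,0,0,0.9,0],[0,0,0,0.9,0],[0,0,0,0.9,0]]

```text
time_s: 10.02
ee_pos: [506.1, -89.1, 84.0]
ee_rot: [179.9, 0.1, 124.0]
force: [1.0, -0.1, -0.0]
gripper_width: 0.5
gripper_force: 0.0
```

send_rows:
  steps:
    - [[0,0,0,0.9,0],[0,0,0,0.9,0],[0,0,0,0.9,0],[0,0,0,0.5,0],[0,0,0,0,0]]

```text
time_s: 10.43
ee_pos: [505.9, -89.0, 84.0]
ee_rot: [179.9, 0.0, 102.2]
force: [-0.2, 0.2, 0.6]
gripper_width: 0.5
gripper_force: 0.0
```

```bash
python3 g.py
```

```text
t 10.43 slicer [-147.2 -156.4   84. ] F [-0.2  0.2  0.6] rot [179.9   0.  102.2] w 0.5 q [-11.  20. 108.  -0.  52. -23.]
pointer 36.6 (80) red 37.0 (89) blue -33.4 (55) red-ptr 0.36
```

send_rows:
  steps:
    - [[0,0.6,0,0,0],[0,0.5,0,0,0],[0,0.3,0,0,0],[0,0.3,0,0,0],[0,0.3,0,0,0]]

```text
time_s: 11.0
ee_pos: [582.4, -71.5, 83.8]
ee_rot: [-179.9, -0.0, 102.4]
force: [-1.8, -0.9, 1.1]
gripper_width: 0.3
gripper_force: 0.9
```

send_rows:
  steps:
    - [[0,0.3,0,0,0],[0,0.25,0,0,0],[0,0.2,0,0,0],[0,0.1,0,0,0],[0,0,0,0,0]]

```text
time_s: 11.42
ee_pos: [616.2, -64.0, 83.7]
ee_rot: [180.0, -0.0, 102.3]
force: [0.0, -0.1, 0.3]
gripper_width: 0.5
gripper_force: 0.0
```

```bash
cat >> g.py <<'E'
# ball: triangulate green centroid in both views
A=[];B=[]
for n in("top","side"):
    f=env.grab_frame(n);h=cv2.cvtColor(f["pixels"],cv2.COLOR_RGB2HSV);m=cv2.inRange(h,(50,130,40),(80,255,255));m[:165]=0
    k,_,st,c=cv2.connectedComponentsWithStats(m)
    if k<2: print(n,"no ball");continue
    i=1+np.argmax(st[1:,4]);print(n,st[i].tolist())
    M=f["cam_to_world"];d=M[:3,:3]@np.linalg.solve(f["intrinsics"],[*c[i],1.]);d/=np.linalg.norm(d);Q=np.eye(3)-np.outer(d,d);A.append(Q);B.append(Q@M[:3,3])
if A: 
  X=np.linalg.lstsq(sum(A),sum(B),rcond=None)[0];print("ball",(np.linalg.inv(S)@np.append(X,1))[:3].round(1))
E
python3 g.py
```

```text
t 11.42 slicer [ -34.2 -155.6   83.7] F [-0.  -0.1  0.3] rot [180.   -0.  102.3] w 0.5 q [ -7.  28.  94.   0.  58. -19.]
pointer 36.6 (81) red 37.0 (91) blue -33.5 (56) red-ptr 0.33
top no ball
side [242, 212, 4, 5, 11]
ball [-18.  -65.8 165.9]
```

Push on in small steps until the end stop is felt.

send_rows:
  steps:
    - [[0,0.1,0,0,0],[0,0.05,0,0,0],[0,0,0,0,0]]

```text
time_s: 11.92
ee_pos: [621.4, -62.9, 83.9]
ee_rot: [180.0, -0.0, 102.3]
force: [-0.2, 0.1, -0.4]
gripper_width: 0.5
gripper_force: 0.1
```

send_rows:
  steps:
    - [[0,0.06,0,0,0],[0,0.04,0,0,0],[0,0,0,0,0]]

```text
time_s: 12.17
ee_pos: [625.4, -62.0, 83.8]
ee_rot: [180.0, -0.0, 102.3]
force: [-0.3, -0.1, -0.5]
gripper_width: 0.4
gripper_force: 0.2
```

```bash
python3 g.py
```

```text
t 12.17 slicer [ -24.7 -155.5   83.8] F [-0.4 -0.  -0.5] rot [180.   -0.  102.3] w 0.4 q [ -7.  29.  93.   0.  59. -19.]
pointer 36.6 (82) red 37.0 (90) blue -33.5 (57) red-ptr 0.32
top no ball
side [241, 215, 3, 2, 4]
ball [-12.2 -61.3 163.4]
```

send_rows:
  steps:
    - [[0,0.06,0,0,0],[0,0.04,0,0,0],[0,0,0,0,0]]

```text
time_s: 12.67
ee_pos: [626.7, -61.7, 83.8]
ee_rot: [-179.7, -0.0, 102.3]
force: [-7.1, -0.9, 3.2]
gripper_width: 0.8
gripper_force: 3.4
```

send_rows:
  steps:
    - [[0,0.04,0,0,0],[0,0.03,0,0,0],[0,0,0,0,0]]

```text
time_s: 12.92
ee_pos: [626.9, -61.6, 83.8]
ee_rot: [-179.4, -0.1, 102.3]
force: [-12.3, -3.7, 7.8]
gripper_width: 0.2
gripper_force: 6.4
```

The end stop is reached. I'll back off, rise, and check.

send_rows:
  steps:
    - [[0,-0.3,0,0,0],[0,-0.7,0,0,0],[0,-0.9,0,0,0],[0,-0.9,0,0,0],[0,-0.9,-0.5,0,0]]

```text
time_s: 13.33
ee_pos: [483.6, -91.7, 101.3]
ee_rot: [-179.7, -0.2, 102.3]
force: [-0.3, -0.6, 0.0]
gripper_width: 0.3
gripper_force: 0.0
```

send_rows:
  steps:
    - [[0,-0.5,-0.9,0,0],[0,0,-0.9,0,0],[0,0,0,0,0],[0,0,0,0,0]]

```text
time_s: 13.67
ee_pos: [469.4, -96.8, 178.5]
ee_rot: [179.6, 0.2, 102.3]
force: [-0.1, 0.7, -0.6]
gripper_width: 0.9
gripper_force: 0.0
```

```bash
python3 g.py; python3 - <<'E'
from h import *
from workcell import env
print("expected locked ball",[proj(dict(np.load(n+"0.npz")),(S@[-1.4,-155,95.4,1])[:3]).round(1) for n in("top","side")])
a=env.grab_frame('top')['pixels'][115:275,170:325,::-1];g=env.grab_frame('side')['pixels'][180:340,185:340,::-1]
cv2.imwrite('pics/end.png',cv2.resize(np.hstack([a,g]),None,fx=2.5,fy=2.5,interpolation=cv2.INTER_CUBIC))
E
```

```text
t 13.67 slicer [-184.6 -156.2  178.5] F [ 0.   0.7 -0.6] rot [179.6   0.2 102.3] w 0.9 q [-13.  11. 105.   0.  63. -25.]
pointer 36.6 (79) red 36.9 (88) blue -33.4 (54) red-ptr 0.32
top [292, 165, 7, 7, 32]
side [241, 215, 2, 2, 3]
ball [  -4.2 -154.2   92.9]
expected locked ball [array([295.3, 167.4]), array([240. , 214.9])]
```

View pics/end.png

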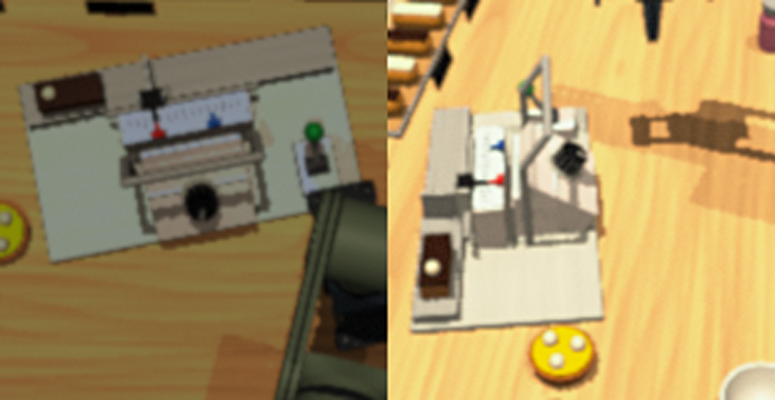

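The green ball is at (313,131) in the top half, where the locked position should be. The pointer faces the red mark at (158,125), and the cake and tart haven't moved. Handing in.

```bash
python3 -c "
from workcell import env
print(env.job_done())"
```

```text
the job is handed in; nothing more can be done
None
```

I turned the stop with its knob until the pointer was in line with the red mark (about 0.3 mm off by camera), let go, swung the lock lever to its end stop, and handed the job in; no verdict came back. The moves can't tilt the tool, so I turned the knob by pressing the shut fingers on its rim instead of gripping it.

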